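# Find and switch off the live output of a gel power supply

### The arm

A 6-joint arm with a two-finger parallel gripper is mounted at the origin on the work surface. World frame = base frame: x ahead of the robot, y to its left, z up, the work surface at z = 0. Lengths are in m, angles in degrees, forces in N, time in s.
With the tool pointing down it reaches from about 0.275 to 0.85 m from the base axis. Payload 5.2 kg.
Tool frame: the origin (TCP) lies at the very end of the fingers, on their centre line; the grasp point (between the pads) lies 19 mm behind it; z points along the fingers, y is the direction in which the jaws open and shut (so a half turn about z gives the same grasp; the last joint's range is limited). The gripper opens to 85 mm and grips with 20 to 120 N. Pads are 22 mm wide; open, the fingers measure 114 mm over their backs; the gripper's body (76 mm by 85 mm) begins 54 mm behind the grasp point. The pads swing forward as they close: fully open they stand 13 mm farther back than shut.
Start: joints at [-75.218, 14.817, 87.949, -0, 77.235, -11.62], TCP at [0.245, -0.493, 0.231] pointing down, gripper open.
Joint ranges: [-179.93, 179.93], [-52.35, 119.4], [10.71, 147.94], [-69.91, 249.91], [12.55, 155.21], [-178.61, 178.61]. Speed limits (degrees/s): [147.25, 147.25, 180, 180, 180, 180].

### API

Orientations are given as a 3x3 rotation matrix whose columns are the frame's x, y, z axes.
In Python, from bench import arm gives the robot as it stands.
- The arm moves only by the tool send_rows, never from a script. Its arguments are lists of equal length, an entry for each row: "delta_pos": the shift along the tool's x, y, z in mm, a list of three; "angular": the turn, a rotation vector about the tool's x, y, z in degrees, a list of three; "jaw": the finger opening in mm, from 0 to 85.4. A call has 1 to 20 rows; each row shifts and turns the commanded pose from where the row before left it, along the tool's axes as they then stand; what a row does not reach is not made up. A row lasts 1/8 s, in which the tool goes at most 62.5 mm and 10.7 degrees, less where a joint would pass 70% of its speed; a pose out of reach is approached as far as the arm can. A call is refused whole if a number of a shift passes 62.5 or a number of a turn 10.7, either way. A call with a gripper value outside its range is refused whole. The fingers move at their own pace and stop on an object; "grip_force" is the grip in N (left out, the last holds). Time passes only in rows, so rows that do not move let the fingers close. It gives the time, the measured TCP pose, the force and the opening at its end, in the units of the state.
- arm.observe(): the state, without advancing time (a new reading comes with each control period).
- arm.read_camera(name): name is "side" or "top" or "wrist"; returns (picture, depth): 384x512x3 uint8, blue, green, red; 384x512 float32, m along the optical axis (not along the pixel's ray), 0 where there is no reading.
- arm.calibration(name): a dict with "fx", "fy", "cx", "cy" (pixels), "pose" (4x4, takes a point from camera to world coordinates). Camera axes: x right, y down, z forward; pixel columns grow to the right and rows downward; lengths in m; the calibration is good to about 2 mm. A picture is of the moment at which its call begins: read the wrist's pose just before it. calibration takes no time and is no camera call; for the wrist camera it gives the pose at the moment of the call.
- arm.sign_off(): hands the job in, once; it reports no verdict.
The state is a dict: "time": time; "joint_pos": joint angles; "qd": joint speeds; "tau": joint torques, N m; "ee_pos": TCP position; "orientation": TCP orientation; "ft_force": force on the tool from outside, world axes, zero at the start; "torque": the same for the moment, N m; "width": finger opening in m.
Only numpy, scipy, OpenCV 4.12 (cv2) and the standard library are available. Lean on these libraries where they do the work, as an engineer would, in place of code of your own. Each camera call takes 0.05 s, during which the arm holds its last target. There are 200 camera calls.

### The job

Before leads are plugged into this electrophoresis power supply, find the output that was left switched on: its key is latched down, the other three identical keys are up. Feel all four keys with the fingertips, one light tap each, working along the row from the robot's left to its right without pushing any key home; only then press the latched key home and let go, so that it springs up and all four are off. Do not leave any other key latched, and leave the bottle, the tube rack and the timer where they are.

Things in the scene. Friction and masses are not known exactly. Their poses are not given: they have to be found in the camera images.
- supply: Fixed ivory console, 240 mm deep (x), 270 wide (y), 100 tall. Origin: centre of its underside; x to its back, y left along the key row, z up. From the front edge (x -120, 45 mm high) a grey deck rises backwards at 12 degrees to x -15 mm, then the display face to the flat top. Four identical white keys in a row on the deck at x -75 mm, y 69, 23, -23, -69 mm; low red/black sockets behind at x -33.
- output_a: Fixed frame of one key: flat black rim 35 x 31 mm, 2 mm high. Origin on the deck surface at the key's centre; axes as the supply's (z vertical). The letter does not tell its place in the row, which differs from run to run. Its white cap, with a small red bar, is 24 mm (x) by 20 mm (y); the flat top is parallel to the deck, 17 mm above it when up, and slides in square to the deck.
- output_b: Fixed frame of one key: flat black rim 35 x 31 mm, 2 mm high. Origin on the deck surface at the key's centre; axes as the supply's (z vertical). The letter does not tell its place in the row, which differs from run to run. Its white cap, with a small red bar, is 24 mm (x) by 20 mm (y); the flat top is parallel to the deck, 17 mm above it when up, and slides in square to the deck.
- output_c: Fixed frame of one key: flat black rim 35 x 31 mm, 2 mm high. Origin on the deck surface at the key's centre; axes as the supply's (z vertical). The letter does not tell its place in the row, which differs from run to run. Its white cap, with a small red bar, is 24 mm (x) by 20 mm (y); the flat top is parallel to the deck, 17 mm above it when up, and slides in square to the deck.
- output_d: Fixed frame of one key: flat black rim 35 x 31 mm, 2 mm high. Origin on the deck surface at the key's centre; axes as the supply's (z vertical). The letter does not tell its place in the row, which differs from run to run. Its white cap, with a small red bar, is 24 mm (x) by 20 mm (y); the flat top is parallel to the deck, 17 mm above it when up, and slides in square to the deck.
- key_a (a joint): How far the cap in output_a is pushed in (m), along (0.208, 0, -0.978) in the supply's axes; 0 = up (off). Push-push key: spring 2 N at first plus 0.5 N per mm, so a 3 N tap sinks an up key 2 mm. Pressed home (9 mm, about 7 N, hard stop) and let go, an up key stays latched 4 mm in (on); a latched one springs up (off). A latched key gives only above about 4 N.
- key_b (a joint): How far the cap in output_b is pushed in (m), along (0.208, 0, -0.978) in the supply's axes; 0 = up (off). Push-push key: spring 2 N at first plus 0.5 N per mm, so a 3 N tap sinks an up key 2 mm. Pressed home (9 mm, about 7 N, hard stop) and let go, an up key stays latched 4 mm in (on); a latched one springs up (off). A latched key gives only above about 4 N.
- key_c (a joint): How far the cap in output_c is pushed in (m), along (0.208, 0, -0.978) in the supply's axes; 0 = up (off). Push-push key: spring 2 N at first plus 0.5 N per mm, so a 3 N tap sinks an up key 2 mm. Pressed home (9 mm, about 7 N, hard stop) and let go, an up key stays latched 4 mm in (on); a latched one springs up (off). A latched key gives only above about 4 N.
- key_d (a joint): How far the cap in output_d is pushed in (m), along (0.208, 0, -0.978) in the supply's axes; 0 = up (off). Push-push key: spring 2 N at first plus 0.5 N per mm, so a 3 N tap sinks an up key 2 mm. Pressed home (9 mm, about 7 N, hard stop) and let go, an up key stays latched 4 mm in (on); a latched one springs up (off). A latched key gives only above about 4 N.
- reagent_bottle: Loose amber bottle with blue cap, diameter 70 mm, 145 mm tall, standing beside the supply; origin at the centre of its base. Not to be disturbed.
- tube_rack: Loose teal rack of small capped tubes, 104 x 68 mm, 49 mm tall, beside the supply on the other side; origin at the centre of its underside. Not to be disturbed.
- timer: Loose white lab timer lying flat in front of the supply, 62 x 62 mm, 16 mm thick; origin at the centre of its underside. Not to be disturbed.

How it is judged:
By the outcome, as a careful person would: the job done as asked, in the order asked, and still so for the second after the job is handed in, with the robot touching nothing.
It also fails if it takes over 48 s, if anything falls off the work surface, if the arm or the gripper's body presses on something with over 40 N, if the wrist force passes 120 N, or if a joint passes its speed limit or range.

## Working session

There is one attempt and no reset: what is moved stays moved. The work goes in short steps, Python scripts to look and compute and a tool call to move; the robot and the scene stay as the last step left them, time stands still between calls to the robot, and variables do not carry over. Pictures are saved under pics/ and viewed, about 8 in all and at most 12, crops included, and the job is handed in when it is done.

Besides the shell and the picture viewer there is one more tool, called after "Request:" as name(argument=value, ...), one argument or row to a line, values as JSON. send_rows: Moves the arm, as the interface text tells. Its arguments: {"type":"object","properties":{"delta_pos":{"type":"array"},"angular":{"type":"array"},"jaw":{"type":"array"},"grip_force":{"type":"number"}},"required":["delta_pos","angular","jaw"]}

```bash
mkdir -p pics; python3 - <<'E'
from bench import arm
import cv2,numpy as np
for n in("top","side"):
    p,d=arm.read_camera(n); cv2.imwrite(f"pics/{n}0.png",p); np.savez(f"{n}0.npz",p=p,d=d); c=arm.calibration(n); print(n,c["fx"],c["cx"],c["cy"],np.round(c["pose"],3).tolist())
s=arm.observe(); print(s["time"],s["ee_pos"],np.round(s["orientation"],3).tolist(),s["ft_force"],s["width"])
E
```

```text
top 475.89733412086434 257.0511108080254 190.70500829162225 [[-0.008, -0.997, 0.071, 0.459], [-1.0, 0.007, -0.006, 0.036], [0.005, -0.071, -0.997, 1.081], [0.0, 0.0, 0.0, 1.0]]
side 396.78612437987846 254.81071520389892 190.4184592747532 [[0.923, -0.288, 0.255, 0.331], [-0.384, -0.716, 0.583, -0.473], [0.015, -0.636, -0.772, 0.705], [0.0, 0.0, 0.0, 1.0]]
0.1 [ 0.24445338 -0.49214737  0.23056654] [[0.896, 0.445, -0.0], [0.445, -0.896, 0.002], [0.0, -0.002, -1.0]] [-0.68336056  0.09354514  0.33313437] 0.08535811382964571
```

View pics/top0.png

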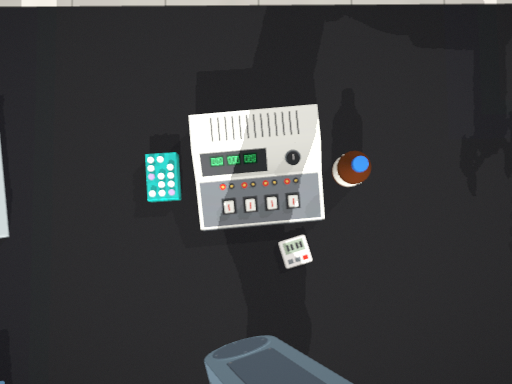

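View pics/side0.png

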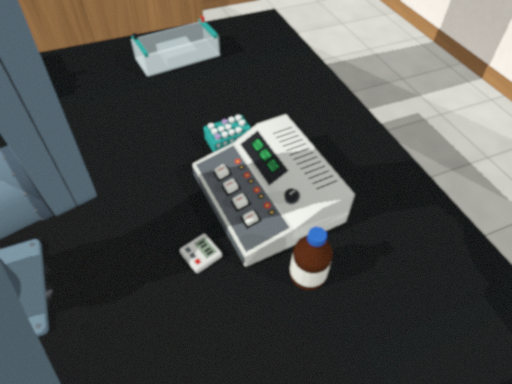

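The top view shows the four keys at about (229,207), (250,205), (272,203) and (293,201). The robot's left is image left. The timer is at (295,252), the rack at (163,177) and the bottle at (352,168). Next I locate the caps.

```bash
cat > h.py <<'E'
import numpy as np,cv2
from bench import arm
def ray(c,u,v,z):
    P=np.array(c["pose"]); d=P[:3,:3]@np.array([(u-c["cx"])/c["fx"],(v-c["cy"])/c["fy"],1]); o=P[:3,3]
    return o+d*(z-o[2])/d[2]
def pt(c,u,v,d):
    P=np.array(c["pose"]); return P[:3,:3]@(np.array([(u-c["cx"])/c["fx"],(v-c["cy"])/c["fy"],1])*d)+P[:3,3]
def caps(p,lo,hi,roi):
    x0,y0,x1,y1=roi; g=cv2.cvtColor(p,cv2.COLOR_BGR2GRAY); m=np.zeros_like(g); m[y0:y1,x0:x1]=(g[y0:y1,x0:x1]>150)*255
    m=cv2.morphologyEx(m,cv2.MORPH_CLOSE,np.ones((3,3)))
    n,l,st,ce=cv2.connectedComponentsWithStats(m)
    return [(ce[i],st[i]) for i in range(1,n) if lo<st[i,4]<hi]
E
python3 - <<'E'
from h import *
z=np.load("top0.npz");c=arm.calibration("top")
r=caps(z["p"],40,400,(205,190,312,216))
Q=[]
for ce,st in sorted(r,key=lambda a:a[0][0]):
    u,v=ce; q=ray(c,u,v,.071); Q.append(q); D=np.median(z["d"][int(v)-2:int(v)+3,int(u)-2:int(u)+3]); print(ce.round(1),st[2:],q.round(4),pt(c,u,v,D).round(4))
if len(Q)==4:
    f=np.polyfit([69,23,-23,-69],np.array(Q)[:,:2]*1000,1); print("dir,mid",f, "yaw",np.degrees(np.arctan2(-f[0,0],f[0,1])))
z2=np.load("side0.npz");c2=arm.calibration("side")
for ce,st in sorted(caps(z2["p"],40,400,(205,155,265,235)),key=lambda a:a[0][0]):
    u,v=ce;D=np.median(z2["d"][int(v)-2:int(v)+3,int(u)-2:int(u)+3]);print("side",ce.round(1),st[2:],ray(c2,u,v,.071).round(4),pt(c2,u,v,D).round(4))
# timer top
print(ray(c,295,252,.016),ray(c,352,168,.145))
E
```

```text
[228.6 206.3] [ 11  13 119] [0.4976 0.0911 0.071 ] [0.4976 0.0911 0.0705]
[250.1 204.5] [ 11  12 118] [0.5011 0.0455 0.071 ] [0.5011 0.0455 0.0709]
[271.5 202.5] [ 10  12 118] [ 5.051e-01 -1.000e-04  7.100e-02] [ 5.051e-01 -1.000e-04  7.060e-02]
side [221.3 170.5] [ 13  14 120] [0.4951 0.0846 0.071 ] [0.4951 0.0848 0.0709]
side [222. 214.] [ 32  52 148] [ 0.4577 -0.0252  0.071 ] [ 0.4629 -0.0069  0.045 ]
side [230.4 185.1] [ 13  14 121] [0.4988 0.0386 0.071 ] [0.4991 0.0393 0.07  ]
side [239.9 200.4] [ 14  14 126] [ 0.5026 -0.0067  0.071 ] [ 0.5029 -0.0061  0.0702]
side [250.  217.6] [ 14  14 130] [ 0.5056 -0.0538  0.071 ] [ 0.5067 -0.051   0.0667]
side [252.8 168.9] [ 25  35 220] [0.56   0.0639 0.071 ] [0.5615 0.0675 0.0668]
[ 0.39704456 -0.0532373   0.016     ] [ 0.56885783 -0.15751492  0.145     ]
```

The three measured caps sit at z of about 71 mm, as they should for keys that are up. In the side depth the rightmost one reads about 67 mm. I'll go above the row, aligned with the key axis and jaws shut.

Request:
send_rows(
  delta_pos=[
    [29.4,-23.6,4.1],
    [29.4,-23.6,4.1],
    [29.4,-23.6,4.1],
    [29.4,-23.6,4.1],
    [29.4,-23.6,4.1],
    [29.4,-23.6,4.1],
    [29.4,-23.6,4.1],
    [29.4,-23.6,4.1],
    [29.4,-23.6,4.1],
    [29.4,-23.6,4.1],
    [29.4,-23.6,4.1],
    [29.4,-23.6,4.1],
    [29.4,-23.6,4.1],
    [29.4,-23.6,4.1],
    [29.4,-23.6,4.1],
    [0,0,0],
    [0,0,0],
    [0,0,0],
    [0,0,0],
    [0,0,0],
  ],
  angular=[
    [0,0,0],
    [0,0,0],
    [0,0,0],
    [0,0,0],
    [0,0,0],
    [0,0,0],
    [0,0,0],
    [0,0,0],
    [0,0,0],
    [0,0,0],
    [0,0,0],
    [0,0,0],
    [0,0,0],
    [0,0,0],
    [0,0,0],
    [0,0,7.23],
    [0,0,7.23],
    [0,0,7.23],
    [0,6,0],
    [0,6,0],
  ],
  jaw=[0,0,0,0,0,0,0,0,0,0,0,0,0,0,0,0,0,0,0,0],
  grip_force=20,
)

```text
time: 2.6
ee_pos: [0.4823, 0.0206, 0.1695]
orientation: [[0.974, 0.082, 0.21], [0.081, -0.997, 0.017], [0.21, 0.0, -0.978]]
ft_force: [0.7, 0.6, -0.2]
width: -0.0002
```

```bash
python3 - <<'E'
from h import *
s=arm.observe(); print(s["time"],s["ee_pos"].round(4),np.round(s["orientation"],3).tolist(),s["ft_force"],s["width"])
c=arm.calibration("wrist"); p,d=arm.read_camera("wrist"); cv2.imwrite("pics/w1.png",p); np.savez("w1.npz",p=p,d=d)
print(c["fx"],c["cx"],c["cy"],np.round(c["pose"],3).tolist())
for i in range(4): print(arm.observe()["ft_force"])
E
```

```text
2.6 [0.4823 0.0206 0.1695] [[0.974, 0.082, 0.21], [0.081, -0.997, 0.017], [0.21, 0.0, -0.978]] [ 0.71774907  0.55555367 -0.24271369] -0.00021472292540248967
286.75614557482163 255.81465366144013 189.22809801751288 [[0.083, -0.99, -0.116, 0.533], [-0.997, -0.082, -0.01, 0.025], [-0.0, 0.116, -0.993, 0.327], [0.0, 0.0, 0.0, 1.0]]
[-2.91494551  1.88169794 -0.59285422]
[-2.91494551  1.88169794 -0.59285422]
[-2.91494551  1.88169794 -0.59285422]
[-2.91494551  1.88169794 -0.59285422]
```

View pics/w1.png

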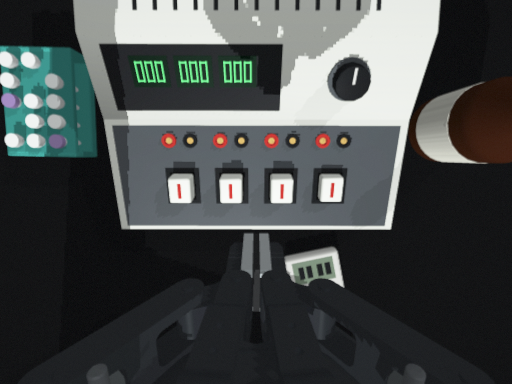

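The wrist view shows the four caps at about (181,188), (231,188), (281,188) and (331,187). The fingertips are clear, just below the row. Now I compute the cap positions.

```bash
python3 - <<'E'
from h import *
c=arm.calibration("wrist"); z=np.load("w1.npz"); p=z["p"]
Q=[]
for ce,st in sorted(caps(p,150,1200,(150,165,360,212)),key=lambda a:a[0][0]):
    u,v=ce; D=np.median(z["d"][int(v)-4:int(v)+5,int(u)-4:int(u)+5]); q=pt(c,u,v,D);Q.append(q);print(ce.round(1),st[:5],q.round(4))
s=arm.observe(); R=s["orientation"]; t=s["ee_pos"]
for q in Q: print("tool mm",((q-t)@R*1000).round(1))
print(s["time"],s["ft_force"])
E
```

```text
[180.5 188.2] [168 174  26  29 664] [0.4958 0.0906 0.0712]
[230.6 188.6] [219 175  23  28 599] [0.4992 0.0461 0.0714]
[281.5 188.6] [271 175  23  28 605] [0.5029 0.0008 0.0713]
[331.2 188.1] [320 175  24  27 574] [ 0.5067 -0.0445  0.0671]
tool mm [  1.1 -67.6  99.8]
tool mm [  0.8 -22.9  99.5]
tool mm [ 0.8 22.5 99.5]
tool mm [-1.000e-01  6.800e+01  1.036e+02]
2.65 [-2.91494551  1.88169794 -0.59285422]
```

Request:
send_rows(
  delta_pos=[
    [0,0,0],
    [0,0,0],
  ],
  angular=[
    [0,0,0],
    [0,0,0],
  ],
  jaw=[0,0],
)

```text
time: 2.9
ee_pos: [0.483, 0.0203, 0.1702]
orientation: [[0.975, 0.082, 0.207], [0.08, -0.997, 0.017], [0.207, 0.0, -0.978]]
ft_force: [0.9, -0.3, 0.1]
width: -0.0004
```

Request:
send_rows(
  delta_pos=[
    [0,0,0],
  ],
  angular=[
    [0,0,0],
  ],
  jaw=[0],
)

```text
time: 3.02
ee_pos: [0.483, 0.0204, 0.1699]
orientation: [[0.975, 0.082, 0.207], [0.081, -0.997, 0.017], [0.207, 0.0, -0.978]]
ft_force: [-0.7, 0.4, -0.4]
width: 0.0
```

Request:
send_rows(
  delta_pos=[
    [0,-17,20],
    [0,-17,20],
    [0,-17,20],
    [0,-18,20],
    [0,0,10],
    [0,0,5],
    [0,0,0],
    [0,0,0],
  ],
  angular=[
    [0,0,0],
    [0,0,0],
    [0,0,0],
    [0,0,0],
    [0,0,0],
    [0,0,0],
    [0,0,0],
    [0,0,0],
  ],
  jaw=[0,0,0,0,0,0,0,0],
)

```text
time: 4.03
ee_pos: [0.4967, 0.0904, 0.0775]
orientation: [[0.975, 0.081, 0.208], [0.08, -0.997, 0.017], [0.209, 0.0, -0.978]]
ft_force: [0.1, -0.4, -0.4]
width: 0.0
```

Request:
send_rows(
  delta_pos=[
    [0,0,1],
    [0,0,1],
    [0,0,0],
  ],
  angular=[
    [0,0,0],
    [0,0,0],
    [0,0,0],
  ],
  jaw=[0,0,0],
)

```text
time: 4.4
ee_pos: [0.4966, 0.0909, 0.075]
orientation: [[0.975, 0.082, 0.207], [0.08, -0.997, 0.017], [0.208, 0.0, -0.978]]
ft_force: [0.1, 0.1, 0.2]
width: 0.0
```

Request:
send_rows(
  delta_pos=[
    [0,0,1],
    [0,0,0],
  ],
  angular=[
    [0,0,0],
    [0,0,0],
  ],
  jaw=[0,0],
)

```text
time: 4.65
ee_pos: [0.4967, 0.091, 0.0738]
orientation: [[0.975, 0.082, 0.207], [0.08, -0.997, 0.017], [0.208, -0.0, -0.978]]
ft_force: [-0.3, -0.5, 0.1]
width: 0.0
```

Request:
send_rows(
  delta_pos=[
    [0,0,1],
    [0,0,1],
    [0,0,0],
  ],
  angular=[
    [0,0,0],
    [0,0,0],
    [0,0,0],
  ],
  jaw=[0,0,0],
)

```text
time: 5.03
ee_pos: [0.4972, 0.091, 0.0719]
orientation: [[0.975, 0.082, 0.207], [0.08, -0.997, 0.017], [0.208, -0.0, -0.978]]
ft_force: [0.6, 0.3, 0.4]
width: -0.0001
```

Request:
send_rows(
  delta_pos=[
    [0,0,1],
    [0,0,0],
  ],
  angular=[
    [0,0,0],
    [0,0,0],
  ],
  jaw=[0,0],
)

```text
time: 5.28
ee_pos: [0.4975, 0.091, 0.0711]
orientation: [[0.975, 0.082, 0.207], [0.08, -0.997, 0.017], [0.208, 0.0, -0.978]]
ft_force: [-1.2, -0.5, 2.0]
width: 0.0001
```

Request:
send_rows(
  delta_pos=[
    [0,0,1],
    [0,0,0],
  ],
  angular=[
    [0,0,0],
    [0,0,0],
  ],
  jaw=[0,0],
)

```text
time: 5.52
ee_pos: [0.4977, 0.0911, 0.0701]
orientation: [[0.975, 0.082, 0.207], [0.08, -0.997, 0.017], [0.208, 0.0, -0.978]]
ft_force: [-2.4, 0.1, 2.6]
width: -0.0002
```

Request:
send_rows(
  delta_pos=[
    [0,0,1],
    [0,0,0],
  ],
  angular=[
    [0,0,0],
    [0,0,0],
  ],
  jaw=[0,0],
)

```text
time: 5.78
ee_pos: [0.4979, 0.0911, 0.0691]
orientation: [[0.975, 0.082, 0.207], [0.08, -0.997, 0.017], [0.208, 0.0, -0.978]]
ft_force: [-0.3, 0.8, 2.8]
width: -0.0001
```

Key 1 gave about 2 mm at about 3 N, so it is up. Next, key 2.

Request:
send_rows(
  delta_pos=[
    [0,0,-10],
    [0,0,-4],
    [0,23,0],
    [0,23,0],
    [0,0,8],
    [0,0,3],
    [0,0,0],
    [0,0,0],
  ],
  angular=[
    [0,0,0],
    [0,0,0],
    [0,0,0],
    [0,0,0],
    [0,0,0],
    [0,0,0],
    [0,0,0],
    [0,0,0],
  ],
  jaw=[0,0,0,0,0,0,0,0],
)

```text
time: 6.78
ee_pos: [0.5008, 0.0458, 0.0719]
orientation: [[0.975, 0.083, 0.207], [0.081, -0.997, 0.017], [0.208, -0.0, -0.978]]
ft_force: [-0.1, 0.3, 0.1]
width: -0.0002
```

Request:
send_rows(
  delta_pos=[
    [0,0,1],
    [0,0,1],
    [0,0,0],
  ],
  angular=[
    [0,0,0],
    [0,0,0],
    [0,0,0],
  ],
  jaw=[0,0,0],
)

```text
time: 7.15
ee_pos: [0.5014, 0.0455, 0.0701]
orientation: [[0.975, 0.082, 0.207], [0.08, -0.997, 0.017], [0.208, -0.0, -0.978]]
ft_force: [-0.7, 1.6, 3.1]
width: -0.0
```

Request:
send_rows(
  delta_pos=[
    [0,0,1],
    [0,0,0],
  ],
  angular=[
    [0,0,0],
    [0,0,0],
  ],
  jaw=[0,0],
)

```text
time: 7.4
ee_pos: [0.5017, 0.0453, 0.0691]
orientation: [[0.975, 0.082, 0.207], [0.08, -0.997, 0.017], [0.208, -0.0, -0.978]]
ft_force: [-1.0, 1.9, 3.4]
width: -0.0
```

Key 2 is up too, yielding at about 3 N. Key 3.

Request:
send_rows(
  delta_pos=[
    [0,0,-10],
    [0,0,-4],
    [0,23,0],
    [0,23,0],
    [0,0,8],
    [0,0,3],
    [0,0,0],
    [0,0,0],
  ],
  angular=[
    [0,0,0],
    [0,0,0],
    [0,0,0],
    [0,0,0],
    [0,0,0],
    [0,0,0],
    [0,0,0],
    [0,0,0],
  ],
  jaw=[0,0,0,0,0,0,0,0],
)

```text
time: 8.4
ee_pos: [0.5046, -0.0, 0.0719]
orientation: [[0.975, 0.083, 0.207], [0.081, -0.997, 0.017], [0.208, -0.0, -0.978]]
ft_force: [-0.1, 0.2, -0.4]
width: -0.0002
```

Request:
send_rows(
  delta_pos=[
    [0,0,1],
    [0,0,1],
    [0,0,0],
  ],
  angular=[
    [0,0,0],
    [0,0,0],
    [0,0,0],
  ],
  jaw=[0,0,0],
)

```text
time: 8.78
ee_pos: [0.5052, -0.0004, 0.0701]
orientation: [[0.975, 0.082, 0.207], [0.08, -0.997, 0.017], [0.208, -0.0, -0.978]]
ft_force: [-1.1, 2.1, 1.7]
width: 0.0
```

Request:
send_rows(
  delta_pos=[
    [0,0,1],
    [0,0,0],
  ],
  angular=[
    [0,0,0],
    [0,0,0],
  ],
  jaw=[0,0],
)

```text
time: 9.02
ee_pos: [0.5054, -0.0005, 0.0691]
orientation: [[0.975, 0.082, 0.207], [0.08, -0.997, 0.017], [0.208, -0.0, -0.978]]
ft_force: [-1.0, 2.6, 3.7]
width: 0.0001
```

Key 3 is up. Key 4 next, with finer steps near its expected lower height.

Request:
send_rows(
  delta_pos=[
    [0,0,-10],
    [0,0,-4],
    [0,23,0],
    [0,23,0],
    [0,0,8],
    [0,0,3],
    [0,0,0],
    [0,0,0],
  ],
  angular=[
    [0,0,0],
    [0,0,0],
    [0,0,0],
    [0,0,0],
    [0,0,0],
    [0,0,0],
    [0,0,0],
    [0,0,0],
  ],
  jaw=[0,0,0,0,0,0,0,0],
)

```text
time: 10.02
ee_pos: [0.5084, -0.0459, 0.0719]
orientation: [[0.975, 0.083, 0.207], [0.081, -0.997, 0.017], [0.208, -0.0, -0.978]]
ft_force: [0.0, -0.1, -0.2]
width: 0.0005
```

Request:
send_rows(
  delta_pos=[
    [0,0,1],
    [0,0,1],
    [0,0,0],
  ],
  angular=[
    [0,0,0],
    [0,0,0],
    [0,0,0],
  ],
  jaw=[0,0,0],
)

```text
time: 10.4
ee_pos: [0.5089, -0.0464, 0.07]
orientation: [[0.975, 0.082, 0.207], [0.08, -0.997, 0.017], [0.208, -0.0, -0.978]]
ft_force: [-0.4, 0.2, -0.8]
width: 0.0001
```

Request:
send_rows(
  delta_pos=[
    [0,0,1],
    [0,0,0],
    [0,0,0],
  ],
  angular=[
    [0,0,0],
    [0,0,0],
    [0,0,0],
  ],
  jaw=[0,0,0],
)

```text
time: 10.78
ee_pos: [0.5092, -0.0465, 0.069]
orientation: [[0.975, 0.082, 0.207], [0.08, -0.997, 0.017], [0.208, -0.0, -0.978]]
ft_force: [0.5, -0.0, -0.5]
width: -0.0004
```

No contact at the height where the others pushed back. I go on in small steps.

Request:
send_rows(
  delta_pos=[
    [0,0,1],
    [0,0,0],
  ],
  angular=[
    [0,0,0],
    [0,0,0],
  ],
  jaw=[0,0],
)

```text
time: 11.02
ee_pos: [0.5093, -0.0464, 0.068]
orientation: [[0.975, 0.082, 0.207], [0.08, -0.997, 0.017], [0.208, -0.0, -0.978]]
ft_force: [0.5, 0.6, 0.6]
width: -0.0002
```

Request:
send_rows(
  delta_pos=[
    [0,0,0.4],
    [0,0,0],
  ],
  angular=[
    [0,0,0],
    [0,0,0],
  ],
  jaw=[0,0],
)

```text
time: 11.28
ee_pos: [0.5095, -0.0464, 0.0677]
orientation: [[0.975, 0.082, 0.207], [0.08, -0.997, 0.017], [0.208, 0.0, -0.978]]
ft_force: [-0.4, -1.2, 0.8]
width: 0.0002
```

Request:
send_rows(
  delta_pos=[
    [0,0,0.3],
    [0,0,0],
  ],
  angular=[
    [0,0,0],
    [0,0,0],
  ],
  jaw=[0,0],
)

```text
time: 11.52
ee_pos: [0.5096, -0.0465, 0.0675]
orientation: [[0.975, 0.082, 0.207], [0.08, -0.997, 0.017], [0.208, 0.0, -0.978]]
ft_force: [-0.4, -0.6, 1.9]
width: 0.0002
```

Request:
send_rows(
  delta_pos=[
    [0,0,0.2],
    [0,0,0],
  ],
  angular=[
    [0,0,0],
    [0,0,0],
  ],
  jaw=[0,0],
)

```text
time: 11.78
ee_pos: [0.5096, -0.0464, 0.0673]
orientation: [[0.975, 0.082, 0.207], [0.08, -0.997, 0.017], [0.208, 0.0, -0.978]]
ft_force: [-1.7, 0.2, 3.7]
width: 0.0002
```

Key 4 is the latched one: contact is 4 mm lower and it is stiff at 3.7 N. I lift off, then press it home.

Request:
send_rows(
  delta_pos=[
    [0,0,-8],
    [0,0,0],
    [0,0,0],
    [0,0,6],
    [0,0,2],
    [0,0,2],
    [0,0,2],
    [0,0,0],
  ],
  angular=[
    [0,0,0],
    [0,0,0],
    [0,0,0],
    [0,0,0],
    [0,0,0],
    [0,0,0],
    [0,0,0],
    [0,0,0],
  ],
  jaw=[0,0,0,0,0,0,0,0],
)

```text
time: 12.78
ee_pos: [0.5102, -0.0463, 0.0633]
orientation: [[0.975, 0.082, 0.207], [0.08, -0.997, 0.017], [0.208, -0.0, -0.978]]
ft_force: [-3.5, 0.7, 5.5]
width: -0.0005
```

Request:
send_rows(
  delta_pos=[
    [0,0,0.7],
    [0,0,0],
  ],
  angular=[
    [0,0,0],
    [0,0,0],
  ],
  jaw=[0,0],
)

```text
time: 13.02
ee_pos: [0.5103, -0.0463, 0.0629]
orientation: [[0.975, 0.082, 0.207], [0.081, -0.997, 0.017], [0.208, 0.0, -0.978]]
ft_force: [-4.4, 0.5, 8.3]
width: -0.0001
```

Request:
send_rows(
  delta_pos=[
    [0,0,0.5],
    [0,0,0],
  ],
  angular=[
    [0,0,0],
    [0,0,0],
  ],
  jaw=[0,0],
)

```text
time: 13.28
ee_pos: [0.5104, -0.0463, 0.0626]
orientation: [[0.975, 0.082, 0.207], [0.081, -0.997, 0.017], [0.208, 0.0, -0.978]]
ft_force: [-4.8, -0.6, 11.4]
width: 0.0001
```

That is the hard stop, at about 12 N. I let go, back off along the key axis and look.

Request:
send_rows(
  delta_pos=[
    [0,0,-5],
    [0,0,-10],
    [0,0,-20],
    [0,0,-30],
    [0,-23,-30],
    [0,-23,-10],
    [0,-23,0],
    [0,0,0],
    [0,0,0],
  ],
  angular=[
    [0,0,0],
    [0,0,0],
    [0,0,0],
    [0,0,0],
    [0,0,0],
    [0,0,0],
    [0,0,0],
    [0,0,0],
    [0,0,0],
  ],
  jaw=[0,0,0,0,0,0,0,0,0],
)

```text
time: 14.4
ee_pos: [0.4833, 0.0203, 0.1648]
orientation: [[0.975, 0.083, 0.207], [0.081, -0.997, 0.017], [0.208, 0.0, -0.978]]
ft_force: [-0.4, 0.3, 0.8]
width: -0.0003
```

```bash
python3 - <<'E'
from h import *
c=arm.calibration("wrist"); p,d=arm.read_camera("wrist"); cv2.imwrite("pics/w2.png",p)
for ce,st in sorted(caps(p,150,1200,(150,160,365,215)),key=lambda a:a[0][0]):
    u,v=ce; D=np.median(d[int(v)-4:int(v)+5,int(u)-4:int(u)+5]); print(ce.round(1),st[:5],pt(c,u,v,D).round(4))
p2,d2=arm.read_camera("top"); z=np.load("top0.npz")
for n,r in(("rack",(140,145,185,205)),("bottle",(330,145,375,190)),("timer",(275,230,315,272))):
    x0,y0,x1,y1=r; print(n,"depth/pix diff",np.abs(d2-z["d"])[y0:y1,x0:x1].mean().round(4),np.abs(p2.astype(int)-z["p"])[y0:y1,x0:x1].mean().round(1))
cv2.imwrite("pics/top2.png",p2); s=arm.observe(); print(s["time"],s["ee_pos"],s["ft_force"])
E
```

```text
[178.8 189.8] [166 176  26  29 687] [0.4986 0.0896 0.0725]
[229.6 190.2] [218 176  24  29 623] [0.5019 0.0453 0.072 ]
[281.4 190.7] [270 176  24  30 655] [5.052e-01 1.000e-04 7.210e-02]
[333.2 190.5] [322 176  24  30 630] [ 0.5092 -0.0452  0.0721]
rack depth/pix diff 0.0088 8.6
bottle depth/pix diff 0.0098 1.9
timer depth/pix diff 0.4886 81.0
14.5 [0.48336579 0.01998042 0.1646877 ] [-0.82904207  0.15329263  0.15629963]
```

View pics/w2.png

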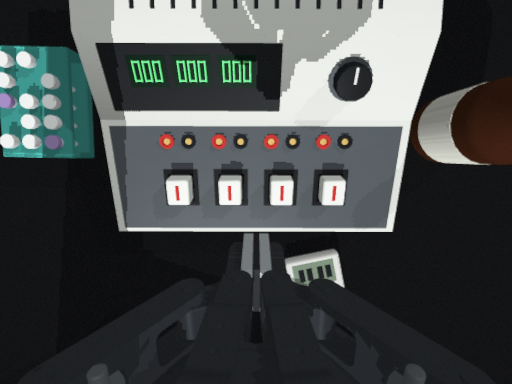

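The caps at (179,190), (230,190), (281,191) and (333,190) are now all at the same height, about 72 mm. The rack, bottle and timer look the same as in the first wrist view. I'm handing in.

```bash
python3 -c "
from bench import arm
print(arm.sign_off())"
```

```text
the job is handed in; nothing more can be done
None
```

The output left on was the rightmost key. I pressed it home, it sprang back up, and all four keys are now off. I handed the job in at about 14.5 s.

- **Taps:** I tapped the keys once each from left to right. Keys 1–3 gave about 2 mm at about 3–4 N, so they were up. Key 4 was met 4 mm lower and was stiff at 3.7 N, so it was the latched one. No key was pushed home during the taps.
- **Press:** I lifted off key 4, pressed it to its stop at about 12 N, and backed off.
- **Last checks:** The wrist camera's depth showed all four caps level at about 72 mm; key 4 had read 67 mm before. The gripper ended about 10 cm clear of the supply.
- **Bottle, rack and timer:** They look unmoved in the wrist view. My top-camera comparison differed strongly over the timer (mean depth change 0.49 m), and I put that down to the arm blocking that view, though I did not view that picture. It also differed slightly over the rack and bottle, which I put down to the arm and its shadow. So for the timer I rely on the wrist view alone.

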